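# Find the full coffee canister by its weight

### The job

Only one of the three look-alike coffee canisters in the wooden stand is still full, and only its weight tells which: working from left to right, lift each one upright well clear of the stand, feel its weight and set it back down in its well before you take the next, without dropping or tipping any. Finish holding the full one up, upright and still, its underside at least 10 cm above the worktop, with the other two standing in their wells; the program ends while you hold it (if the last one you lift is the full one, just keep hold of it). Leave the mug, the honey jar and the spoon where they are.

Things in the scene. Friction and masses are not known exactly. Their poses are not given: they have to be found in the camera images.
- stand: low fixed wooden stand, 100 mm deep, 312 mm long, 32 mm high. Origin under its centre on the worktop, x to its rear, y along its length to the left, z up. Three round wells in its top, 65 mm across, 18 mm deep (floor 14 mm above the worktop), 2 mm chamfer, centred at x = 0, y = +100, 0 and -100 mm; a canister has 2.5 mm of play all round in its well
- tin_left: leftmost (largest y) of three look-alike canisters, 100 mm tall: steel cylinder 60 mm in diameter up to 84 mm, above it a wooden lid 55 mm across, stuck fast. Origin at the centre of its underside, z up; in its well the underside is 14 mm above the worktop, the lid's top 114 mm. Two canisters weigh 0.18 to 0.30 kg, the full one 0.48 to 0.60 kg; which varies and cannot be seen
- tin_middle: middle one of three look-alike canisters, 100 mm tall: steel cylinder 60 mm in diameter up to 84 mm, above it a wooden lid 55 mm across, stuck fast. Origin at the centre of its underside, z up; in its well the underside is 14 mm above the worktop, the lid's top 114 mm. Two canisters weigh 0.18 to 0.30 kg, the full one 0.48 to 0.60 kg; which varies and cannot be seen
- tin_right: rightmost (smallest y) of three look-alike canisters, 100 mm tall: steel cylinder 60 mm in diameter up to 84 mm, above it a wooden lid 55 mm across, stuck fast. Origin at the centre of its underside, z up; in its well the underside is 14 mm above the worktop, the lid's top 114 mm. Two canisters weigh 0.18 to 0.30 kg, the full one 0.48 to 0.60 kg; which varies and cannot be seen
- mug: two-coloured ceramic mug with a handle, 78x116x101 mm, on the worktop right of the stand; origin at the centre of its underside; a bystander
- honey_jar: small glass jar with a black lid, 63 mm in diameter, 94 mm tall, left of the stand; origin at the centre of its underside; a bystander
- spoon: steel spoon, 199x41x16 mm, lying flat to the left of the stand; origin at the centre of its underside; a bystander

How it is judged:
By the outcome, as a careful person would: the job done as asked, in the order asked, and still so for the second after the job is handed in, while the arm keeps its last pose, push and grip.
It also fails if it takes over 67 s, if anything falls off the work surface, if the arm or the gripper's body presses on something with over 40 N, if the wrist force passes 120 N, or if a joint passes its speed limit or range.

### The arm

A 6-joint arm with a two-finger parallel gripper is mounted at the origin on a cart in front of the work surface, level with it; the furniture and walls round the work are solid. World frame = base frame: x ahead of the robot, y to its left, z up, the work surface at z = 0. Lengths are in m, angles in rad, forces in N, time in s.
With the tool pointing down it reaches from about 0.3 to 0.825 m from the base axis. Payload 5.4 kg.
Tool frame: the origin (TCP) lies on the centre line of the jaws, within the pads' length; the fingertips stand 8 mm ahead of it and the grasp point (between the pads) lies 11 mm behind it (ctrl.nose_length is the distance from the TCP to the fingertips, in m); z points along the fingers, y is the line along which they close (so a half turn about z gives the same grasp; the last joint's range is limited). The gripper opens to 92 mm and grips with 3 to 60 N. Pads are 20 mm wide; open, the fingers measure 128 mm over their backs; the gripper's body (75 mm by 189 mm) begins 69 mm behind the grasp point.
Start: joints at [1.091, 0.158, 1.597, -0, 1.386, -0.21], TCP at [0.153, 0.554, 0.223] pointing down, gripper open.
Joint ranges: [-2.91, 2.91], [-0.94, 2.29], [0.18, 2.7], [-1.29, 4.43], [0.17, 2.64], [-3, 3]. Speed limits (rad/s): [2.57, 2.57, 3.14, 3.14, 3.14, 3.14].

### API

Orientations are given as [roll, pitch, yaw] about the fixed x, y, z axes, in that order (R = Rz(yaw) Ry(pitch) Rx(roll)).
In Python, from cell import ctrl gives the robot as it stands.
- The arm moves only by the shell command python3 jog.py [FORCE], which reads ROWS from standard input. ROWS is a JSON list of rows, 1 to 8 of them, each of 7 numbers: a rotation vector rx, ry, rz in rad, then dx, dy, dz in m, then the finger opening in m; each row shifts and turns the commanded pose from where the row before left it, along the tool's axes as they then stand; what a row does not reach is not made up. A row lasts 1/12 s, in which the tool goes at most 0.0417 m and 0.125 rad, less where a joint would pass 70% of its speed; a pose out of reach is approached as far as the arm can. The fingers move at their own pace and stop on an object; FORCE is the grip in N (left out, the last holds). Time passes only in rows, so rows that do not move let the fingers close. It prints the time, the measured TCP pose, the force, the opening and the grip force at its end. Input that does not fit is refused with a message, and nothing moves.
- ctrl.sense(): the state, without advancing time (a new reading comes with each control period).
- ctrl.capture(name): name is "scene" or "side" or "wrist"; returns the picture (420x560x3 uint8, red, green, blue); there is no depth.
- ctrl.camera_params(name): a dict with "mtx" (3x3 intrinsics, pixels), "k1" (the pictures are not rectified: a ray, as slopes to the right and down, at radius r is drawn at 1 + k1 r^2 times it, then the intrinsics apply), "camera_from_world" (4x4, takes a point from world to camera coordinates); the wrist camera has in their place "T_tool_cam" (4x4, takes a point from camera to tool coordinates, whose origin is the TCP and whose axes are the flange's). Camera axes: x right, y down, z forward; pixel columns grow to the right and rows downward; lengths in m; the calibration is good to about 2 mm. A picture is of the moment at which its call begins: read the wrist's pose just before it. camera_params takes no time and is no camera call.
- ctrl.finish_job(): hands the job in; it is judged then, once.
The state is a dict: "clock": time; "joints": joint angles; "joint_vel": joint speeds; "tau": joint torques, N m; "position": TCP position; "tcp_rot": TCP orientation; "ft_force": force on the tool from outside, world axes, zero at the start; "wrist_torque": the same for the moment, N m; "finger_gap": finger opening in m; "gripper_force": force on a finger pad.
Only numpy, scipy, OpenCV 4.12 (cv2) and the standard library are available. Lean on these libraries where they do the work, as an engineer would, in place of code of your own. Each camera call takes 0.05 s, during which the arm holds its last target. There are 200 camera calls.

## Working session

There is one attempt and no reset: what is moved stays moved. The work goes in short steps, Python scripts to look and compute and a shell command to move; the robot and the scene stay as the last step left them, time stands still between calls to the robot, and variables do not carry over. Pictures are saved under pics/ and viewed, at most 10 in all, crops included, and the job is handed in when it is done.

```bash
ls; mkdir -p pics
python3 - <<'E'
from cell import ctrl
import cv2,numpy as np
np.set_printoptions(precision=4,suppress=True)
for n in("scene","side"):
    cv2.imwrite(f"pics/{n}0.png",ctrl.capture(n)[:,:,::-1]); print(n,ctrl.camera_params(n))
print(ctrl.camera_params("wrist")); print(ctrl.sense(), ctrl.nose_length)
E
```

```text
cell.py
jog.py
pics
scene {'mtx': array([[544.4037,   0.    , 276.8459],
       [  0.    , 544.4037, 206.6176],
       [  0.    ,   0.    ,   1.    ]]), 'k1': -0.14971949718877345, 'camera_from_world': array([[ 0.7094, -0.7048, -0.0107, -0.331 ],
       [-0.5212, -0.5143, -0.681 ,  0.3105],
       [ 0.4745,  0.4887, -0.7322,  1.7308],
       [ 0.    ,  0.    ,  0.    ,  1.    ]])}
side {'mtx': array([[418.1174,   0.    , 277.8499],
       [  0.    , 418.1174, 207.5347],
       [  0.    ,   0.    ,   1.    ]]), 'k1': -0.11622464989202048, 'camera_from_world': array([[-0.9972,  0.0733, -0.0134,  0.5244],
       [ 0.0574,  0.6414, -0.7651,  0.0026],
       [-0.0475, -0.7637, -0.6438,  1.5482],
       [ 0.    ,  0.    ,  0.    ,  1.    ]])}
{'mtx': array([[378.2823,   0.    , 279.1113],
       [  0.    , 378.2823, 211.7005],
       [  0.    ,   0.    ,   1.    ]]), 'k1': -0.07379113824863691, 'T_tool_cam': array([[-0.0003, -0.9697, -0.2441,  0.0685],
       [ 1.    , -0.0001, -0.0009, -0.0001],
       [ 0.0009, -0.2441,  0.9697, -0.1615],
       [ 0.    ,  0.    ,  0.    ,  1.    ]])}
{'clock': 0.1, 'joints': array([ 1.0909,  0.159 ,  1.5981,  0.    ,  1.3862, -0.2101]), 'joint_vel': array([-0.0008, -0.003 , -0.0022, -0.0005, -0.0009, -0.001 ]), 'tau': array([ -0.0005, -38.6505, -32.2958,   0.0703,   0.034 ,  -0.0001]), 'position': array([0.153 , 0.5537, 0.2217]), 'tcp_rot': array([-3.14  , -0.0004,  2.8717]), 'ft_force': array([-1.0599, -0.1531,  0.1346]), 'wrist_torque': array([-0.0427,  0.0103,  0.0105]), 'gripper_force': 0.0, 'finger_gap': 0.09224836131417062} 0.008
```

View pics/scene0.png

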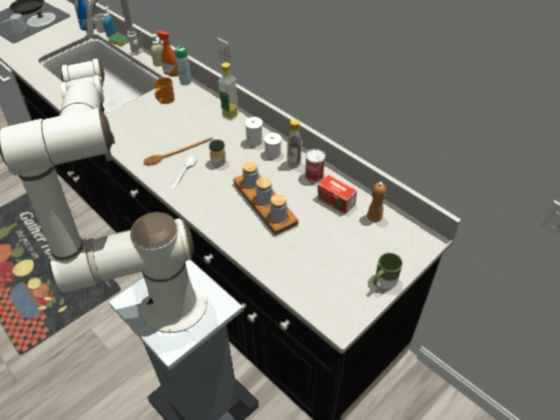

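View pics/side0.png

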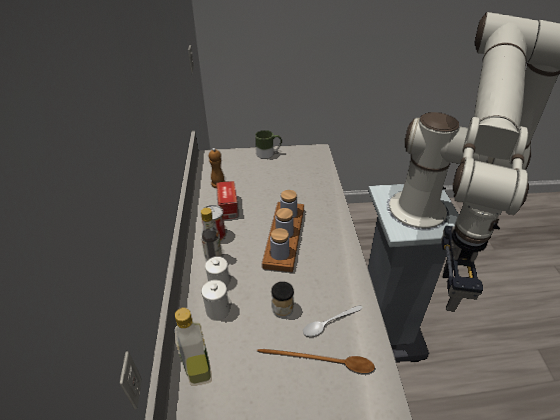

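The scene view shows the three lidded tins at about (250,170), (264,186) and (279,203). In the side view they are at (280,238), (284,215) and (289,197). The jar, spoon and mug are well apart from them. Next I'll segment the lids and triangulate.

```bash
cat > h.py <<'E'
import cv2,numpy as np
from cell import ctrl
from scipy.spatial.transform import Rotation as R
np.set_printoptions(precision=4,suppress=True)
def ray(p,uv,T):  # T world_from_cam
    d=np.array([[p["k1"],0,0,0]])
    n=cv2.undistortPoints(np.array([[uv]],float),p["mtx"],np.array([p["k1"],0,0,0.]))[0,0]
    v=T[:3,:3]@np.r_[n,1]; return T[:3,3],v/np.linalg.norm(v)
def cam(n,s=None):
    p=ctrl.camera_params(n)
    if n!="wrist": return p,np.linalg.inv(p["camera_from_world"])
    T=np.eye(4);T[:3,:3]=R.from_euler("xyz",s["tcp_rot"]).as_matrix();T[:3,3]=s["position"]
    return p,T@p["T_tool_cam"]
def plane(o,v,z): return o+v*(z-o[2])/v[2]
def meet(a,b):
    M=np.zeros((3,3));r=np.zeros(3)
    for o,v in(a,b): P=np.eye(3)-np.outer(v,v);M+=P;r+=P@o
    x=np.linalg.solve(M,r); return x,[np.linalg.norm(np.cross(x-o,v))for o,v in(a,b)]
E
python3 - <<'E'
from h import *
crops=[]
for n,(x0,y0,x1,y1) in dict(scene=(220,150,310,240),side=(250,180,320,280)).items():
    im=cv2.imread(f"pics/{n}0.png");h=cv2.cvtColor(im,cv2.COLOR_BGR2HSV)
    c=im[y0:y1,x0:x1]; crops.append(cv2.resize(c,(390,540),interpolation=cv2.INTER_CUBIC))
    hh=h[y0:y1,x0:x1]
    m=((hh[...,0]>5)&(hh[...,0]<25)&(hh[...,1]>80)).astype(np.uint8)
    for lo in (120,150,170):
        k,l,s,ce=cv2.connectedComponentsWithStats(m*(hh[...,2]>lo).astype(np.uint8))
        print(n,lo,[(s[i].tolist(),(ce[i]+[x0,y0]).round(1).tolist()) for i in range(1,k) if s[i,4]>15])
cv2.imwrite("pics/c0.png",np.hstack(crops))
E
```

```text
scene 120 [([23, 12, 14, 10, 115], [249.6, 166.6]), ([14, 25, 10, 10, 62], [238.4, 179.3]), ([36, 25, 15, 14, 141], [262.9, 182.2]), ([22, 38, 15, 12, 127], [249.9, 192.5]), ([50, 41, 16, 15, 157], [277.3, 199.2]), ([35, 54, 16, 14, 135], [263.7, 209.3]), ([50, 58, 28, 23, 217], [284.4, 221.2])]
scene 150 [([23, 12, 14, 10, 109], [249.6, 166.3]), ([14, 25, 9, 9, 51], [238.3, 178.7]), ([36, 25, 15, 13, 130], [263.0, 182.0]), ([23, 38, 13, 12, 98], [249.9, 192.5]), ([50, 41, 16, 15, 148], [277.4, 199.0]), ([37, 55, 13, 12, 97], [264.0, 209.5]), ([51, 58, 27, 22, 182], [285.1, 220.7])]
scene 170 [([23, 12, 14, 9, 104], [249.6, 166.1]), ([14, 25, 9, 8, 41], [238.3, 178.2]), ([36, 25, 15, 13, 125], [263.2, 182.0]), ([23, 39, 13, 10, 86], [249.9, 192.4]), ([51, 41, 15, 14, 137], [277.6, 198.9]), ([38, 56, 12, 10, 68], [264.0, 209.4]), ([53, 59, 25, 20, 131], [286.1, 220.3])]
side 120 [([31, 10, 16, 10, 120], [288.3, 194.2]), ([12, 22, 32, 65, 663], [277.7, 237.0]), ([47, 24, 7, 6, 31], [299.9, 206.0]), ([44, 37, 7, 11, 56], [296.5, 221.9]), ([39, 56, 9, 14, 86], [292.7, 242.2])]
side 150 [([31, 10, 15, 9, 114], [288.3, 194.0]), ([26, 28, 16, 10, 130], [283.8, 212.7]), ([21, 48, 17, 12, 156], [279.0, 233.7]), ([17, 83, 23, 3, 24], [278.1, 264.1])]
side 170 [([31, 10, 15, 9, 82], [287.2, 194.7]), ([26, 28, 15, 10, 95], [282.6, 212.1]), ([21, 50, 17, 10, 118], [278.8, 234.8])]
```

View pics/c0.png

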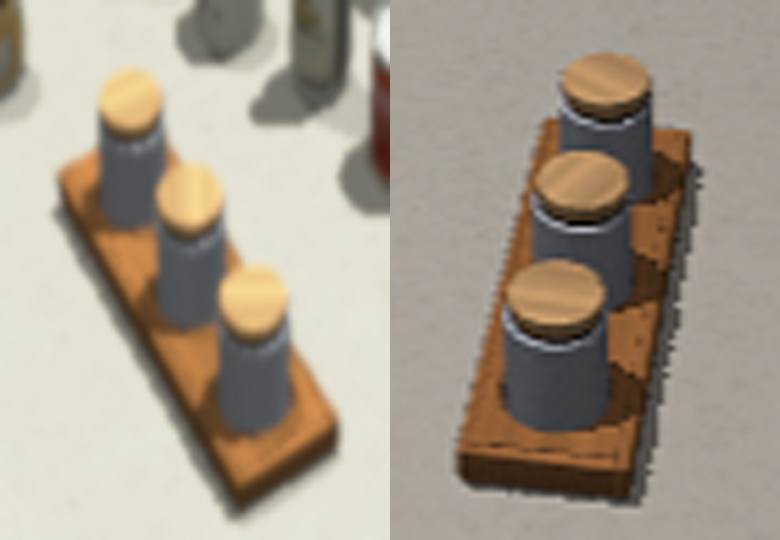

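The crop shows three pale lid ellipses per view, with no occlusion of their tops. I'll triangulate the lid centroids coarsely, then refine from the wrist camera.

Run:
```python
from h import *
A=[(249.7,165.7),(263.2,181.6),(277.6,198.7)]; B=[(279,233),(283.8,212),(288.3,193.5)]
ps,Ts=cam("scene");pd,Td=cam("side")
P=[]
for a,b in zip(A,B):
    r=ray(ps,a,Ts),ray(pd,b,Td); x,e=meet(*r);P.append(x); print(x,e,plane(*r[0],.114)[:2],plane(*r[1],.114)[:2])
d=P[0]-P[2];print(np.linalg.norm(d),np.arctan2(d[1],d[0])-np.pi/2)
# obstacle positions
for n,uv,z in(("side",(283,291),.094),("side",(264,137),.1),("side",(214,285),.08),("side",(226,186),.07),("side",(213,214),.1),("side",(314,327),0.01),("side",(207,216),0.2)): print(n,uv,plane(*ray(*((pd,uv,Td)if n=="side" else(ps,uv,Ts))),z))
```

```text
[0.5346 0.2067 0.1131] [np.float64(0.0015107788170682448), np.float64(0.001510778817068203)] [0.5323 0.2061] [0.536  0.2066]
[0.5113 0.1101 0.114 ] [np.float64(0.0018189762598016114), np.float64(0.0018189762598016317)] [0.5093 0.1103] [0.5128 0.1088]
[0.4877 0.0138 0.1138] [np.float64(0.0016684722598094134), np.float64(0.0016684722598095973)] [0.4858 0.0138] [0.4891 0.0127]
0.19857895397931405 -0.23841187310944534
side (283, 291) [0.5411 0.4172 0.094 ]
side (264, 137) [ 0.5539 -0.3995  0.1   ]
side (214, 285) [0.7339 0.3689 0.08  ]
side (226, 186) [ 0.7104 -0.1091  0.07  ]
side (213, 214) [0.7467 0.0819 0.1   ]
side (314, 327) [0.4606 0.4844 0.01  ]
side (207, 216) [0.7474 0.2065 0.2   ]
```

The triangulated lid heights are 113–114 mm (114 expected) and the pitch is 99.3 mm (100 expected), so both agree. The stand yaw is about -0.238. I'll move over the left tin, then turn so the jaws close across the stand (tool yaw 1.332).

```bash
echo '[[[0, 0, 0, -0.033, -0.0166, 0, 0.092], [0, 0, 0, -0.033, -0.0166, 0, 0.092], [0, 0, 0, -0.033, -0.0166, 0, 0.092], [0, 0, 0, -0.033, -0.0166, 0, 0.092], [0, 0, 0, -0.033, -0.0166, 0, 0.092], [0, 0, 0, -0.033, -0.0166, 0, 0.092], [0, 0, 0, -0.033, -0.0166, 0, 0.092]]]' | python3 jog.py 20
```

```text
refused: ROWS must be a list of rows, each a list of 7 numbers. Nothing was moved.
```

The call was refused and nothing moved: it wants a list of rows, each a list of 7 numbers. Same move again in that form.

```bash
echo '[[0, 0, 0, -0.033, -0.0166, 0, 0.092], [0, 0, 0, -0.033, -0.0166, 0, 0.092], [0, 0, 0, -0.033, -0.0166, 0, 0.092], [0, 0, 0, -0.033, -0.0166, 0, 0.092], [0, 0, 0, -0.033, -0.0166, 0, 0.092], [0, 0, 0, -0.033, -0.0166, 0, 0.092], [0, 0, 0, -0.033, -0.0166, 0, 0.092]]' | python3 jog.py 20
echo '[[0, 0, 0, -0.033, -0.0166, 0, 0.092], [0, 0, 0, -0.033, -0.0166, 0, 0.092], [0, 0, 0, -0.033, -0.0166, 0, 0.092], [0, 0, 0, -0.033, -0.0166, 0, 0.092], [0, 0, 0, -0.033, -0.0166, 0, 0.092], [0, 0, 0, -0.033, -0.0166, 0, 0.092], [0, 0, 0, -0.033, -0.0166, 0, 0.092]]' | python3 jog.py
echo '[[0, 0, 0.12, 0, 0, 0, 0.092], [0, 0, 0.12, 0, 0, 0, 0.092], [0, 0, 0.12, 0, 0, 0, 0.092], [0, 0, 0.12, 0, 0, 0, 0.092], [0, 0, 0.12, 0, 0, 0, 0.092], [0, 0, 0.12, 0, 0, 0, 0.092], [0, 0, 0.12, 0, 0, 0, 0.092]]' | python3 jog.py
echo '[[0, 0, 0.12, 0, 0, 0, 0.092], [0, 0, 0.12, 0, 0, 0, 0.092], [0, 0, 0.12, 0, 0, 0, 0.092], [0, 0, 0.12, 0, 0, 0, 0.092], [0, 0, 0.12, 0, 0, 0, 0.092], [0, 0, 0.1, 0, 0, 0, 0.092], [0, 0, 0, 0, 0, 0, 0.092], [0, 0, 0, 0, 0, 0, 0.092]]' | python3 jog.py
python3 - <<'E'
from h import *
s=ctrl.sense();im=ctrl.capture("wrist");print(s["position"],s["tcp_rot"],s["joints"])
cv2.imwrite("pics/w1.png",im[:,:,::-1]);np.save("w1.npy",np.r_[s["position"],s["tcp_rot"]])
E
```

```text
clock: 0.68
position: [0.3457, 0.3791, 0.2223]
tcp_rot: [-3.141, -0.0, 2.872]
ft_force: [-0.4, -0.2, 0.1]
finger_gap: 0.0916
gripper_force: 0.0
clock: 1.27
position: [0.5374, 0.2055, 0.2221]
tcp_rot: [-3.141, -0.001, 2.872]
ft_force: [-0.2, 1.0, -0.3]
finger_gap: 0.0919
gripper_force: 0.0
clock: 1.85
position: [0.5363, 0.207, 0.222]
tcp_rot: [-3.14, -0.0, 2.026]
ft_force: [0.4, 0.2, -0.8]
finger_gap: 0.0919
gripper_force: 0.0
clock: 2.52
position: [0.5363, 0.207, 0.2222]
tcp_rot: [-3.141, 0.0, 1.335]
ft_force: [0.6, 0.7, 0.3]
finger_gap: 0.0918
gripper_force: 0.0
[0.5363 0.207  0.2222] [-3.1408  0.0004  1.3347] [ 0.1583  0.1592  1.597  -0.      1.3863  0.3944]
```

View pics/w1.png

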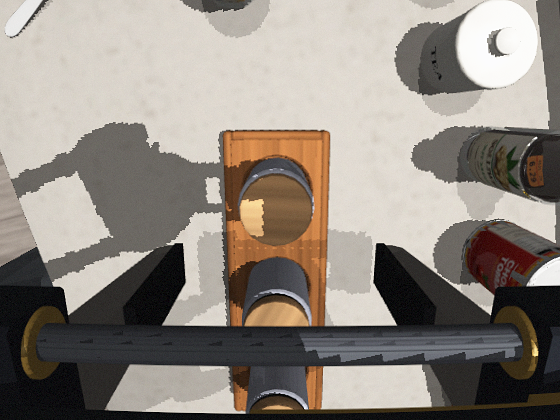

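The wrist view shows the left lid as a circle around (277,209), r≈36, with the stand edges square to the image. I'll refine it with a circle detection and check it against the triangulation.

```bash
cat > lid.py <<'E'
from h import *
def lid(f,uv0,c=None):
    g=cv2.cvtColor(cv2.imread(f),cv2.COLOR_BGR2GRAY);g=cv2.medianBlur(g,5)
    c=cv2.HoughCircles(g,cv2.HOUGH_GRADIENT,1,15,param1=80,param2=10,minRadius=31,maxRadius=41)[0]
    return sorted(c.tolist(),key=lambda q:np.hypot(q[0]-uv0[0],q[1]-uv0[1]))[:3]
def go(f,uv0,v):
    s=dict(position=v[:3],tcp_rot=v[3:]);p,T=cam("wrist",s);Rt=R.from_euler("xyz",v[3:]).as_matrix()
    for q in lid(f,uv0):
        x=plane(*ray(p,q[:2],T),.114);print(q,x,"tool",Rt.T@(x-v[:3]))
E
python3 - <<'E'
from lid import *
v=np.load("w1.npy");go("pics/w1.png",(277,209),v)
s=dict(position=v[:3],tcp_rot=v[3:]);p,T=cam("wrist",s)
for uv in((240,209),(314,209),(277,209.5),(222,133),(329,133)): print(uv,plane(*ray(p,uv,T),.114 if uv[1]>150 else .032))
E
```

```text
[275.5, 206.5, 38.20000076293945] [0.5344 0.2116 0.114 ] tool [ 0.004  -0.0029  0.1082]
[276.5, 189.5, 35.70000076293945] [0.5381 0.2237 0.114 ] tool [ 0.0167 -0.0021  0.1082]
[278.5, 289.5, 32.70000076293945] [0.5209 0.1466 0.114 ] tool [-0.0623 -0.0007  0.1082]
(240, 209) [0.5086 0.2159 0.114 ]
(314, 209) [0.5614 0.2032 0.114 ]
(277, 209.5) [0.5349 0.2092 0.114 ]
(222, 133) [0.4977 0.2715 0.032 ]
(329, 133) [0.5929 0.2485 0.032 ]
```

The lid measures 54.4 mm across and the stand 98 mm, with the same centre (0.535, 0.208), so the measurements agree. I'll descend around the left tin with TCP z at about 0.055.

```bash
echo '[[0, 0, 0, 0, -0.002, 0.03, 0.092], [0, 0, 0, 0, 0, 0.035, 0.092], [0, 0, 0, 0, 0, 0.035, 0.092], [0, 0, 0, 0, 0, 0.03, 0.092], [0, 0, 0, 0, 0, 0.02, 0.092], [0, 0, 0, 0, 0, 0.017, 0.092], [0, 0, 0, 0, 0, 0, 0.092], [0, 0, 0, 0, 0, 0, 0.092]]' | python3 jog.py 30
echo '[[0, 0, 0, 0, 0, 0, 0.05], [0, 0, 0, 0, 0, 0, 0.05], [0, 0, 0, 0, 0, 0, 0.05], [0, 0, 0, 0, 0, 0, 0.05], [0, 0, 0, 0, 0, 0, 0.05], [0, 0, 0, 0, 0, 0, 0.05]]' | python3 jog.py
```

```text
clock: 3.23
position: [0.5339, 0.2074, 0.055]
tcp_rot: [-3.14, 0.001, 1.333]
ft_force: [0.3, 0.3, 0.5]
finger_gap: 0.0918
gripper_force: 0.0
clock: 3.73
position: [0.5349, 0.2076, 0.0563]
tcp_rot: [3.141, -0.0, 1.332]
ft_force: [-2.2, 0.6, 3.5]
finger_gap: 0.0594
gripper_force: 30.0
```

```bash
echo '[[0, 0, 0, 0, 0, -0.01, 0.05], [0, 0, 0, 0, 0, -0.015, 0.05], [0, 0, 0, 0, 0, -0.02, 0.05], [0, 0, 0, 0, 0, -0.025, 0.05], [0, 0, 0, 0, 0, -0.025, 0.05], [0, 0, 0, 0, 0, -0.015, 0.05], [0, 0, 0, 0, 0, -0.01, 0.05], [0, 0, 0, 0, 0, 0, 0.05]]' | python3 jog.py
for i in 1 2 3 4 5 6 7 8; do echo '[[0, 0, 0, 0, 0, 0, 0.05], [0, 0, 0, 0, 0, 0, 0.05]]' | python3 jog.py | grep -E "ft_force|position|gap" | tr '\n' ' '; done
python3 - <<'E'
from h import *
cv2.imwrite("pics/s1.png",cv2.resize(ctrl.capture("side")[120:300,220:400,::-1],(540,540)));s=ctrl.sense();print(s["wrist_torque"],s["tau"],s["gripper_force"])
E
```

```text
clock: 4.4
position: [0.536, 0.2078, 0.1783]
tcp_rot: [3.137, -0.002, 1.332]
ft_force: [0.8, 0.6, -1.9]
finger_gap: 0.0598
gripper_force: 30.0
position: [0.5336, 0.2073, 0.174] ft_force: [-0.6, -0.4, -2.0] finger_gap: 0.0596 position: [0.5339, 0.2073, 0.1741] ft_force: [0.4, 0.4, -2.4] finger_gap: 0.0598 position: [0.5344, 0.2075, 0.175] ft_force: [0.5, 0.6, -0.9] finger_gap: 0.0596 position: [0.5346, 0.2075, 0.1755] ft_force: [0.0, 0.5, -2.5] finger_gap: 0.0592 position: [0.5347, 0.2075, 0.1756] ft_force: [0.2, 0.0, -2.4] finger_gap: 0.0592 position: [0.5347, 0.2075, 0.1756] ft_force: [-0.1, 0.8, -2.1] finger_gap: 0.0593 position: [0.5347, 0.2075, 0.1756] ft_force: [-0.2, -0.6, -2.6] finger_gap: 0.0596 position: [0.5347, 0.2075, 0.1756] ft_force: [0.0, 0.1, -2.4] finger_gap: 0.0594 [-0.0375  0.0447 -0.0007] [  0.0008 -40.1935 -32.3284   0.0731  -0.0153   0.0002] 29.99953044578433
```

View pics/s1.png

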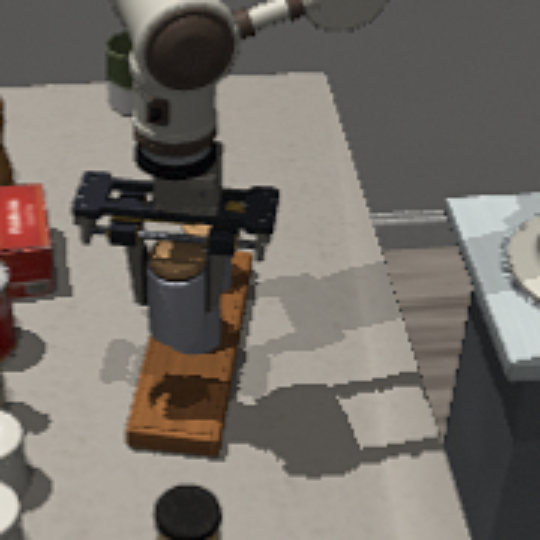

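The left tin is held upright and clear of the stand, and its weight is about 2.3 N (0.23 kg), so it is a light one. I'll set it back at the same xy.

```bash
echo '[[0, 0, 0, 0, 0, 0.015, 0.05], [0, 0, 0, 0, 0, 0.025, 0.05], [0, 0, 0, 0, 0, 0.025, 0.05], [0, 0, 0, 0, 0, 0.015, 0.05], [0, 0, 0, 0, 0, 0.01, 0.05], [0, 0, 0, 0, 0, 0.005, 0.05], [0, 0, 0, 0, 0, 0, 0.05], [0, 0, 0, 0, 0, 0, 0.05]]' | python3 jog.py
echo '[[0, 0, 0, 0, 0, 0.005, 0.05], [0, 0, 0, 0, 0, 0.005, 0.05], [0, 0, 0, 0, 0, 0.005, 0.05], [0, 0, 0, 0, 0, 0.004, 0.05], [0, 0, 0, 0, 0, 0.003, 0.05], [0, 0, 0, 0, 0, 0.002, 0.05], [0, 0, 0, 0, 0, 0, 0.05], [0, 0, 0, 0, 0, 0, 0.05]]' | python3 jog.py
echo '[[0, 0, 0, 0, 0, 0.001, 0.05], [0, 0, 0, 0, 0, 0, 0.05], [0, 0, 0, 0, 0, 0, 0.05], [0, 0, 0, 0, 0, 0, 0.05]]' | python3 jog.py
```

```text
clock: 6.45
position: [0.5354, 0.2077, 0.0815]
tcp_rot: [3.14, -0.001, 1.332]
ft_force: [-1.1, -0.7, -2.1]
finger_gap: 0.0597
gripper_force: 30.0
clock: 7.12
position: [0.5348, 0.2075, 0.0566]
tcp_rot: [3.141, -0.0, 1.332]
ft_force: [0.3, -0.5, -1.8]
finger_gap: 0.0594
gripper_force: 30.0
clock: 7.45
position: [0.535, 0.2076, 0.0563]
tcp_rot: [3.141, -0.0, 1.332]
ft_force: [-2.6, -0.8, 5.4]
finger_gap: 0.0594
gripper_force: 30.0
```

It is seated: z is back to its pre-lift value and the contact force shows. I'll release, rise, and move over the middle tin (-0.1 in tool x).

```bash
echo '[[0, 0, 0, 0, 0, 0, 0.092], [0, 0, 0, 0, 0, 0, 0.092], [0, 0, 0, 0, 0, 0, 0.092], [0, 0, 0, 0, 0, 0, 0.092], [0, 0, 0, 0, 0, 0, 0.092], [0, 0, 0, 0, 0, 0, 0.092]]' | python3 jog.py
echo '[[0, 0, 0, 0, 0, -0.015, 0.092], [0, 0, 0, 0, 0, -0.03, 0.092], [0, 0, 0, 0, 0, -0.035, 0.092], [0, 0, 0, 0, 0, -0.035, 0.092], [0, 0, 0, 0, 0, -0.035, 0.092], [0, 0, 0, 0, 0, -0.017, 0.092], [0, 0, 0, 0, 0, 0, 0.092]]' | python3 jog.py
echo '[[0, 0, 0, -0.02, 0, 0, 0.092], [0, 0, 0, -0.03, 0, 0, 0.092], [0, 0, 0, -0.03, 0, 0, 0.092], [0, 0, 0, -0.02, 0, 0, 0.092], [0, 0, 0, 0, 0, 0, 0.092], [0, 0, 0, 0, 0, 0, 0.092], [0, 0, 0, 0, 0, 0, 0.092]]' | python3 jog.py
python3 - <<'E'
from lid import *
s=ctrl.sense();im=ctrl.capture("wrist");v=np.r_[s["position"],s["tcp_rot"]];print(v)
cv2.imwrite("pics/w2.png",im[:,:,::-1]);np.save("w2.npy",v)
go("pics/w2.png",(277,209),v)
E
```

```text
clock: 7.95
position: [0.5346, 0.2075, 0.0555]
tcp_rot: [-3.142, 0.0, 1.332]
ft_force: [-0.5, -0.8, -0.2]
finger_gap: 0.0919
gripper_force: 0.0
clock: 8.53
position: [0.5376, 0.2081, 0.2284]
tcp_rot: [3.132, -0.004, 1.332]
ft_force: [0.4, 0.3, -0.1]
finger_gap: 0.0919
gripper_force: 0.0
clock: 9.12
position: [0.5107, 0.1109, 0.2217]
tcp_rot: [-3.14, -0.0, 1.332]
ft_force: [0.0, -0.0, -0.6]
finger_gap: 0.0917
gripper_force: 0.0
[ 0.5107  0.1109  0.2217 -3.1402 -0.0002  1.3318]
[279.5, 207.5, 38.20000076293945] [0.5114 0.1143 0.114 ] tool [0.0034 0.     0.1077]
[279.5, 189.5, 34.70000076293945] [0.5146 0.1273 0.114 ] tool [0.0168 0.     0.1077]
[235.5, 151.5, 37.099998474121094] [0.4908 0.1613 0.114 ] tool [ 0.0442 -0.0311  0.1078]
```

View pics/w2.png

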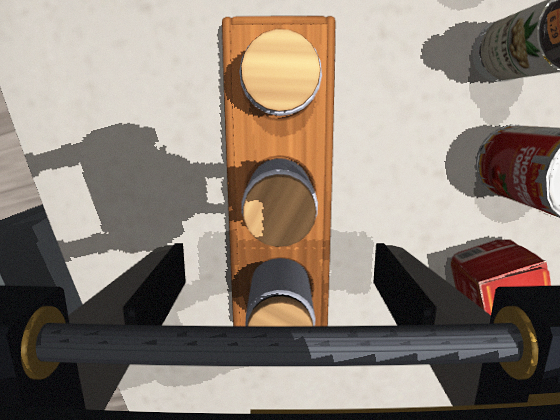

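The left tin stands seated at (281,72). The middle lid is centred at about (280,210), right on the jaw line, so I'll descend, grip, lift and weigh.

```bash
echo '[[0, 0, 0, 0, 0, 0.03, 0.092], [0, 0, 0, 0, 0, 0.035, 0.092], [0, 0, 0, 0, 0, 0.035, 0.092], [0, 0, 0, 0, 0, 0.03, 0.092], [0, 0, 0, 0, 0, 0.02, 0.092], [0, 0, 0, 0, 0, 0.017, 0.092], [0, 0, 0, 0, 0, 0, 0.092], [0, 0, 0, 0, 0, 0, 0.092]]' | python3 jog.py 30
echo '[[0, 0, 0, 0, 0, 0, 0.05], [0, 0, 0, 0, 0, 0, 0.05], [0, 0, 0, 0, 0, 0, 0.05], [0, 0, 0, 0, 0, 0, 0.05], [0, 0, 0, 0, 0, 0, 0.05], [0, 0, 0, 0, 0, 0, 0.05]]' | python3 jog.py
echo '[[0, 0, 0, 0, 0, -0.01, 0.05], [0, 0, 0, 0, 0, -0.015, 0.05], [0, 0, 0, 0, 0, -0.02, 0.05], [0, 0, 0, 0, 0, -0.025, 0.05], [0, 0, 0, 0, 0, -0.025, 0.05], [0, 0, 0, 0, 0, -0.015, 0.05], [0, 0, 0, 0, 0, -0.01, 0.05], [0, 0, 0, 0, 0, 0, 0.05]]' | python3 jog.py
for i in 1 2 3 4 5 6 7 8; do echo '[[0, 0, 0, 0, 0, 0, 0.05], [0, 0, 0, 0, 0, 0, 0.05]]' | python3 jog.py | grep -E "ft_force|position|gap" | tr '\n' ' '; done
```

```text
clock: 9.83
position: [0.5103, 0.1112, 0.0548]
tcp_rot: [-3.139, 0.0, 1.333]
ft_force: [0.3, -0.3, 0.2]
finger_gap: 0.092
gripper_force: 0.0
clock: 10.33
position: [0.5111, 0.1105, 0.0563]
tcp_rot: [3.141, -0.0, 1.332]
ft_force: [-2.0, 0.1, 3.9]
finger_gap: 0.0598
gripper_force: 30.0
clock: 11.0
position: [0.512, 0.1103, 0.1776]
tcp_rot: [3.138, -0.001, 1.332]
ft_force: [1.1, -0.6, -5.6]
finger_gap: 0.0597
gripper_force: 30.0
position: [0.5097, 0.1103, 0.1738] ft_force: [-0.0, -0.7, -5.8] finger_gap: 0.0599 position: [0.5101, 0.1103, 0.1741] ft_force: [0.3, -0.1, -4.9] finger_gap: 0.06 position: [0.5107, 0.1104, 0.175] ft_force: [-0.1, 0.6, -5.5] finger_gap: 0.0593 position: [0.511, 0.1104, 0.1755] ft_force: [-0.0, 0.3, -6.0] finger_gap: 0.06 position: [0.511, 0.1103, 0.1757] ft_force: [0.2, 0.2, -5.3] finger_gap: 0.0599 position: [0.511, 0.1103, 0.1757] ft_force: [-1.1, 0.7, -5.3] finger_gap: 0.0596 position: [0.511, 0.1104, 0.1756] ft_force: [-0.3, 0.8, -6.0] finger_gap: 0.0601 position: [0.511, 0.1104, 0.1756] ft_force: [-0.2, -0.3, -6.0] finger_gap: 0.0599
```

The middle tin weighs about 5.6 N (0.57 kg), so it is the full one. The task says to lift each, so I'll set it down, lift the right one, then come back.

```bash
echo '[[0, 0, 0, 0, 0, 0.015, 0.05], [0, 0, 0, 0, 0, 0.025, 0.05], [0, 0, 0, 0, 0, 0.025, 0.05], [0, 0, 0, 0, 0, 0.015, 0.05], [0, 0, 0, 0, 0, 0.01, 0.05], [0, 0, 0, 0, 0, 0.005, 0.05], [0, 0, 0, 0, 0, 0, 0.05], [0, 0, 0, 0, 0, 0, 0.05]]' | python3 jog.py
echo '[[0, 0, 0, 0, 0, 0.005, 0.05], [0, 0, 0, 0, 0, 0.005, 0.05], [0, 0, 0, 0, 0, 0.005, 0.05], [0, 0, 0, 0, 0, 0.004, 0.05], [0, 0, 0, 0, 0, 0.003, 0.05], [0, 0, 0, 0, 0, 0.002, 0.05], [0, 0, 0, 0, 0, 0, 0.05], [0, 0, 0, 0, 0, 0, 0.05]]' | python3 jog.py
echo '[[0, 0, 0, 0, 0, 0.001, 0.05], [0, 0, 0, 0, 0, 0, 0.05], [0, 0, 0, 0, 0, 0, 0.05], [0, 0, 0, 0, 0, 0, 0.05]]' | python3 jog.py
```

```text
clock: 13.0
position: [0.5118, 0.1104, 0.0815]
tcp_rot: [3.14, -0.0, 1.332]
ft_force: [0.2, 0.1, -5.3]
finger_gap: 0.0599
gripper_force: 30.0
clock: 13.67
position: [0.5112, 0.1103, 0.0566]
tcp_rot: [3.141, -0.0, 1.332]
ft_force: [-0.1, -1.4, -5.0]
finger_gap: 0.0599
gripper_force: 30.0
clock: 14.0
position: [0.5114, 0.1103, 0.0563]
tcp_rot: [3.141, -0.0, 1.332]
ft_force: [-3.0, -0.5, 3.9]
finger_gap: 0.06
gripper_force: 30.0
```

It is seated at the same z, with contact. I'll release and go to the right tin.

```bash
echo '[[0, 0, 0, 0, 0, 0, 0.092], [0, 0, 0, 0, 0, 0, 0.092], [0, 0, 0, 0, 0, 0, 0.092], [0, 0, 0, 0, 0, 0, 0.092], [0, 0, 0, 0, 0, 0, 0.092], [0, 0, 0, 0, 0, 0, 0.092]]' | python3 jog.py
echo '[[0, 0, 0, 0, 0, -0.015, 0.092], [0, 0, 0, 0, 0, -0.03, 0.092], [0, 0, 0, 0, 0, -0.035, 0.092], [0, 0, 0, 0, 0, -0.035, 0.092], [0, 0, 0, 0, 0, -0.035, 0.092], [0, 0, 0, 0, 0, -0.017, 0.092], [0, 0, 0, 0, 0, 0, 0.092]]' | python3 jog.py
echo '[[0, 0, 0, -0.02, 0, 0, 0.092], [0, 0, 0, -0.03, 0, 0, 0.092], [0, 0, 0, -0.03, 0, 0, 0.092], [0, 0, 0, -0.02, 0, 0, 0.092], [0, 0, 0, 0, 0, 0, 0.092], [0, 0, 0, 0, 0, 0, 0.092], [0, 0, 0, 0, 0, 0, 0.092]]' | python3 jog.py
python3 - <<'E'
from lid import *
s=ctrl.sense();im=ctrl.capture("wrist");v=np.r_[s["position"],s["tcp_rot"]];print(v)
cv2.imwrite("pics/w3.png",im[:,:,::-1])
go("pics/w3.png",(279,209),v)
E
```

```text
clock: 14.5
position: [0.5111, 0.1104, 0.0556]
tcp_rot: [3.141, -0.0, 1.332]
ft_force: [-0.8, -0.8, -0.4]
finger_gap: 0.0918
gripper_force: 0.0
clock: 15.08
position: [0.514, 0.1104, 0.2281]
tcp_rot: [3.132, -0.002, 1.332]
ft_force: [0.1, 0.6, 0.6]
finger_gap: 0.0917
gripper_force: 0.0
clock: 15.67
position: [0.487, 0.0138, 0.2217]
tcp_rot: [-3.14, -0.0, 1.332]
ft_force: [0.7, 0.9, 0.1]
finger_gap: 0.0918
gripper_force: 0.0
[ 0.487   0.0138  0.2217 -3.1402 -0.0005  1.3318]
[279.5, 207.5, 38.20000076293945] [0.4877 0.0172 0.114 ] tool [0.0034 0.     0.1077]
[279.5, 192.5, 37.0] [0.4904 0.0281 0.114 ] tool [0.0146 0.     0.1077]
[259.5, 142.5, 39.20000076293945] [0.4852 0.0662 0.114 ] tool [ 0.0504 -0.014   0.1077]
```

View pics/w3.png

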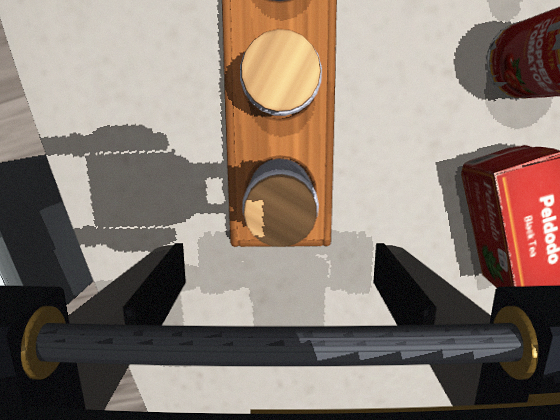

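The middle tin is seated at (281,72), and the right lid is centred at about (281,209) between the jaws. I'll use the same cycle.

```bash
echo '[[0, 0, 0, 0, 0.001, 0.03, 0.092], [0, 0, 0, 0, 0, 0.035, 0.092], [0, 0, 0, 0, 0, 0.035, 0.092], [0, 0, 0, 0, 0, 0.03, 0.092], [0, 0, 0, 0, 0, 0.02, 0.092], [0, 0, 0, 0, 0, 0.017, 0.092], [0, 0, 0, 0, 0, 0, 0.092], [0, 0, 0, 0, 0, 0, 0.092]]' | python3 jog.py 30
echo '[[0, 0, 0, 0, 0, 0, 0.05], [0, 0, 0, 0, 0, 0, 0.05], [0, 0, 0, 0, 0, 0, 0.05], [0, 0, 0, 0, 0, 0, 0.05], [0, 0, 0, 0, 0, 0, 0.05], [0, 0, 0, 0, 0, 0, 0.05]]' | python3 jog.py
echo '[[0, 0, 0, 0, 0, -0.01, 0.05], [0, 0, 0, 0, 0, -0.015, 0.05], [0, 0, 0, 0, 0, -0.02, 0.05], [0, 0, 0, 0, 0, -0.025, 0.05], [0, 0, 0, 0, 0, -0.025, 0.05], [0, 0, 0, 0, 0, -0.015, 0.05], [0, 0, 0, 0, 0, -0.01, 0.05], [0, 0, 0, 0, 0, 0, 0.05]]' | python3 jog.py
for i in 1 2 3 4 5 6 7 8; do echo '[[0, 0, 0, 0, 0, 0, 0.05], [0, 0, 0, 0, 0, 0, 0.05]]' | python3 jog.py | grep -E "ft_force|position|gap" | tr '\n' ' '; done
```

```text
clock: 16.38
position: [0.4876, 0.014, 0.0549]
tcp_rot: [-3.139, -0.0, 1.333]
ft_force: [-0.3, -0.3, 0.8]
finger_gap: 0.0921
gripper_force: 0.0
clock: 16.88
position: [0.4885, 0.0129, 0.0562]
tcp_rot: [3.141, -0.0, 1.332]
ft_force: [-1.5, 0.3, 4.9]
finger_gap: 0.06
gripper_force: 30.0
clock: 17.55
position: [0.4896, 0.0127, 0.178]
tcp_rot: [3.137, -0.0, 1.332]
ft_force: [1.4, 0.9, -2.1]
finger_gap: 0.06
gripper_force: 30.0
position: [0.4873, 0.0132, 0.1741] ft_force: [0.4, 0.4, -2.9] finger_gap: 0.0598 position: [0.4875, 0.0131, 0.1742] ft_force: [-0.2, -0.2, -2.1] finger_gap: 0.0595 position: [0.488, 0.013, 0.1751] ft_force: [0.6, 0.1, -2.5] finger_gap: 0.0601 position: [0.4883, 0.013, 0.1755] ft_force: [-0.4, -0.7, -3.0] finger_gap: 0.0602 position: [0.4883, 0.0129, 0.1756] ft_force: [0.0, 0.8, -2.8] finger_gap: 0.0599 position: [0.4883, 0.013, 0.1756] ft_force: [0.6, -0.2, -2.9] finger_gap: 0.0597 position: [0.4883, 0.013, 0.1756] ft_force: [-0.8, 0.4, -2.8] finger_gap: 0.06 position: [0.4883, 0.013, 0.1756] ft_force: [1.1, -0.1, -1.9] finger_gap: 0.0601
```

The right tin weighs about 2.6 N, so it is light. I'll set it back.

```bash
echo '[[0, 0, 0, 0, 0, 0.015, 0.05], [0, 0, 0, 0, 0, 0.025, 0.05], [0, 0, 0, 0, 0, 0.025, 0.05], [0, 0, 0, 0, 0, 0.015, 0.05], [0, 0, 0, 0, 0, 0.01, 0.05], [0, 0, 0, 0, 0, 0.005, 0.05], [0, 0, 0, 0, 0, 0, 0.05], [0, 0, 0, 0, 0, 0, 0.05]]' | python3 jog.py
echo '[[0, 0, 0, 0, 0, 0.005, 0.05], [0, 0, 0, 0, 0, 0.005, 0.05], [0, 0, 0, 0, 0, 0.005, 0.05], [0, 0, 0, 0, 0, 0.004, 0.05], [0, 0, 0, 0, 0, 0.003, 0.05], [0, 0, 0, 0, 0, 0.002, 0.05], [0, 0, 0, 0, 0, 0, 0.05], [0, 0, 0, 0, 0, 0, 0.05]]' | python3 jog.py
echo '[[0, 0, 0, 0, 0, 0.001, 0.05], [0, 0, 0, 0, 0, 0, 0.05], [0, 0, 0, 0, 0, 0, 0.05], [0, 0, 0, 0, 0, 0, 0.05]]' | python3 jog.py
```

```text
clock: 19.55
position: [0.489, 0.0128, 0.0814]
tcp_rot: [3.14, -0.0, 1.332]
ft_force: [1.0, -0.0, -2.2]
finger_gap: 0.0598
gripper_force: 30.0
clock: 20.22
position: [0.4884, 0.0129, 0.0566]
tcp_rot: [3.141, -0.0, 1.332]
ft_force: [0.8, -0.0, -2.7]
finger_gap: 0.06
gripper_force: 30.0
clock: 20.55
position: [0.4886, 0.0129, 0.0562]
tcp_rot: [3.141, 0.0, 1.332]
ft_force: [-3.4, 0.8, 4.8]
finger_gap: 0.06
gripper_force: 30.0
```

It is seated. I'll release, rise and return over the middle (+0.1 in tool x, -0.001 in y).

```bash
echo '[[0, 0, 0, 0, 0, 0, 0.092], [0, 0, 0, 0, 0, 0, 0.092], [0, 0, 0, 0, 0, 0, 0.092], [0, 0, 0, 0, 0, 0, 0.092], [0, 0, 0, 0, 0, 0, 0.092], [0, 0, 0, 0, 0, 0, 0.092]]' | python3 jog.py
echo '[[0, 0, 0, 0, 0, -0.015, 0.092], [0, 0, 0, 0, 0, -0.03, 0.092], [0, 0, 0, 0, 0, -0.035, 0.092], [0, 0, 0, 0, 0, -0.035, 0.092], [0, 0, 0, 0, 0, -0.035, 0.092], [0, 0, 0, 0, 0, -0.017, 0.092], [0, 0, 0, 0, 0, 0, 0.092]]' | python3 jog.py
echo '[[0, 0, 0, 0.02, -0.001, 0, 0.092], [0, 0, 0, 0.03, 0, 0, 0.092], [0, 0, 0, 0.03, 0, 0, 0.092], [0, 0, 0, 0.02, 0, 0, 0.092], [0, 0, 0, 0, 0, 0, 0.092], [0, 0, 0, 0, 0, 0, 0.092], [0, 0, 0, 0, 0, 0, 0.092]]' | python3 jog.py
python3 - <<'E'
from h import *
cv2.imwrite("pics/w4.png",np.hstack([ctrl.capture("wrist")[:330,180:380,::-1],cv2.resize(ctrl.capture("scene")[130:240,210:320,::-1],(330,330))]))
E
```

```text
clock: 21.05
position: [0.4883, 0.0129, 0.0555]
tcp_rot: [3.142, 0.0, 1.332]
ft_force: [0.4, -0.2, 0.1]
finger_gap: 0.0918
gripper_force: 0.0
clock: 21.63
position: [0.4912, 0.0124, 0.2278]
tcp_rot: [3.132, -0.0, 1.332]
ft_force: [0.3, -0.2, 0.1]
finger_gap: 0.0917
gripper_force: 0.0
clock: 22.22
position: [0.5104, 0.1098, 0.2215]
tcp_rot: [-3.14, 0.001, 1.332]
ft_force: [-0.2, -0.3, -0.2]
finger_gap: 0.0921
gripper_force: 0.0
```

View pics/w4.png

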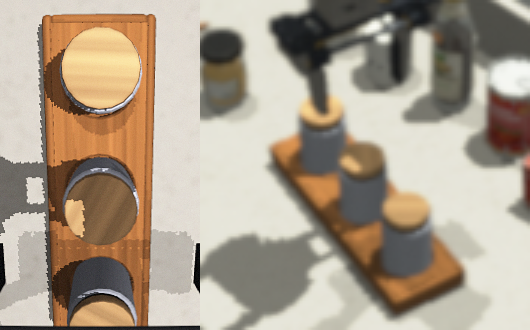

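All three tins stand upright in their wells, and the middle lid is at (100,209) in the crop, centred in the jaws. I'll regrasp it and lift 0.13.

```bash
echo '[[0, 0, 0, 0, 0, 0.03, 0.092], [0, 0, 0, 0, 0, 0.035, 0.092], [0, 0, 0, 0, 0, 0.035, 0.092], [0, 0, 0, 0, 0, 0.03, 0.092], [0, 0, 0, 0, 0, 0.02, 0.092], [0, 0, 0, 0, 0, 0.017, 0.092], [0, 0, 0, 0, 0, 0, 0.092], [0, 0, 0, 0, 0, 0, 0.092]]' | python3 jog.py 30
echo '[[0, 0, 0, 0, 0, 0, 0.05], [0, 0, 0, 0, 0, 0, 0.05], [0, 0, 0, 0, 0, 0, 0.05], [0, 0, 0, 0, 0, 0, 0.05], [0, 0, 0, 0, 0, 0, 0.05], [0, 0, 0, 0, 0, 0, 0.05]]' | python3 jog.py 35
echo '[[0, 0, 0, 0, 0, -0.01, 0.05], [0, 0, 0, 0, 0, -0.015, 0.05], [0, 0, 0, 0, 0, -0.02, 0.05], [0, 0, 0, 0, 0, -0.025, 0.05], [0, 0, 0, 0, 0, -0.025, 0.05], [0, 0, 0, 0, 0, -0.02, 0.05], [0, 0, 0, 0, 0, -0.015, 0.05], [0, 0, 0, 0, 0, 0, 0.05]]' | python3 jog.py
for i in 1 2 3 ; do echo '[[0, 0, 0, 0, 0, 0, 0.05], [0, 0, 0, 0, 0, 0, 0.05], [0, 0, 0, 0, 0, 0, 0.05], [0, 0, 0, 0, 0, 0, 0.05], [0, 0, 0, 0, 0, 0, 0.05], [0, 0, 0, 0, 0, 0, 0.05]]' | python3 jog.py | grep -E "ft_force|position|gap" | tr '\n' ' '; done
python3 - <<'E'
from h import *
cv2.imwrite("pics/f.png",np.hstack([cv2.resize(ctrl.capture("scene")[110:240,200:330,::-1],(390,390)),cv2.resize(ctrl.capture("side")[140:280,220:360,::-1],(390,390))]))
E
```

```text
clock: 22.98
position: [0.5103, 0.1096, 0.0551]
tcp_rot: [-3.14, 0.001, 1.331]
ft_force: [-0.5, -0.4, 0.5]
finger_gap: 0.092
gripper_force: 0.0
clock: 23.48
position: [0.5114, 0.1104, 0.0563]
tcp_rot: [3.141, -0.0, 1.332]
ft_force: [-0.8, -0.1, 3.1]
finger_gap: 0.06
gripper_force: 35.0
clock: 24.15
position: [0.5126, 0.1104, 0.189]
tcp_rot: [3.136, -0.001, 1.332]
ft_force: [0.8, 0.3, -5.4]
finger_gap: 0.06
gripper_force: 35.0
position: [0.5106, 0.1104, 0.1849] ft_force: [0.5, 0.5, -6.0] finger_gap: 0.0598 position: [0.511, 0.1104, 0.1856] ft_force: [0.1, 0.1, -5.2] finger_gap: 0.06 position: [0.511, 0.1104, 0.1856] ft_force: [0.7, 0.2, -5.5] finger_gap: 0.0598
```

View pics/f.png

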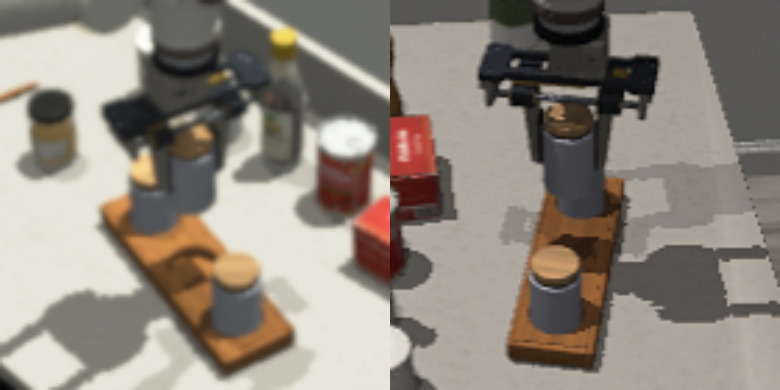

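The middle tin is held up and upright. Its underside is at about 0.143 m, and it weighs 5.6 N. The other two stand in their wells.

```bash
python3 -c "
from cell import ctrl
print(ctrl.finish_job())"
```

```text
the job is handed in; nothing more can be done
None
```

The full canister is the middle one (about 0.57 kg, against about 0.23 kg left and 0.27 kg right); I handed the job in holding it upright with its underside about 14 cm above the worktop and the other two back in their wells.

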